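# Back the sample carousel up one notch

### The job

The ratcheted sample carousel has been advanced one place too far. With a fingertip, lift its pawl out of the teeth by the thumb lug until it rests tipped back, push the wheel backward (clockwise seen from above) by exactly one notch, then tip the pawl down again so that it sits fully in the next pocket and locks the wheel. Push gently and grip nothing; leave the bottle, the flask, the loose vial and the pipette filler standing or lying where they are.

Things in the scene. Friction and masses are not known exactly. Their poses are not given: they have to be found in the camera images.
- stand: Fixed carousel stand: white base plate 290 x 360 x 12 mm. Origin at table level under the wheel's vertical axis; the plate reaches from -130 to +160 mm along stand x and from -130 to +230 mm along stand y; z up. The pawl is on the stand's +y side, the filling spout on its +x side.
- hub (a point): Point on the wheel's axis, fixed to the stand, at the wheel's flat upper face, 50 mm above the table. The wheel: aluminium disc 232 mm across, 14 mm thick. On it are fixed eight small capped vials (15 mm across, tops 44 mm above the face) in a ring of radius 42 mm, and four upright push pegs at radius 78 mm, 90 deg apart.
- pocket (a point): On the wheel, turning with it: floor middle of the pocket in which the pawl's nose sits at the start, radius 102 mm. The rim (radius 90 to 114 mm) has 8 crown-ratchet teeth, one per 45 deg, 12 mm high, each with an upright face and a ramp, and between them 8 flat pockets 24 mm long. The pocket wanted next is the neighbour 45 deg counter-clockwise of this one.
- peg_top (a point): Centre of the top of one of the four push pegs (10 mm diameter, 42 mm tall, top 92 mm above the table), turning with the wheel; at the start it is on the stand's -x -y side, at 225 deg from stand x (counter-clockwise) plus the wheel angle. The other pegs are 90, 180 and 270 deg from it round the hub.
- wheel (a joint): Wheel angle, rad, counter-clockwise from above positive; 0: the nose in the middle of its first pocket (starts within 0.04 of it). One notch back is -0.785. Pawl down: a tooth face stops the wheel going back (0.07 play); forward it ratchets, lifting the pawl. Pawl up: turns freely from -2.2 to 1.0 with light friction (about 2 N at a peg) and stays where left.
- pawl (a joint): Pawl angle, rad, about a level axis along stand x. 0: down, nose in a pocket. Grows as the nose rises and the lug tips outward (stand +y). Gravity holds it down; past about 1.0 it falls over and rests tipped back at its stop, 1.8; pushed back below about 0.9 it falls down again. Takes under 2 N. If the nose lands on a tooth it stays above 0.08.
- pivot (a point): Centre of the pawl's pivot, fixed, at stand (0, 155, 66 mm). Below it a grey block (56 mm along stand x, y 145 to 195, top z 46); on either side a grey cheek (inner faces 36 mm apart, outer faces 52 mm, y 143 to 167, top z 76).
- lug_top (a point): Centre of the top end of the pawl's thumb lug: plate 32 mm wide (stand x), 8 mm thick, rising 56 mm from the pivot (wide from 20 mm up; a 14 mm neck below). Pawl down: it is upright over the pivot, its faces looking along stand y, top 122 mm above the table. Tipped back: nearly level, pointing to stand +y, 13 deg below level.
- nose (a point): Centre of the underside of the pawl's nose. The dark steel pawl is a bell-crank: at right angles to the lug an arm 14 mm wide, 10 mm thick reaches 62 mm from the pivot to the wheel, its last 18 mm the nose (10 mm wide, to 15 mm below the pivot line). Pawl down: this point is at stand (0, 102, 51 mm). Tipped back: the arm stands up over the pivot, leaning 13 deg to stand +y.
- spout (a point): Bend of the thin fixed filling spout: 12 mm post at stand x 140, y 0, top 130 mm above the table, with an 8 mm arm reaching in from it to x 42 at that height. Not to be used.
- bottle: Bystander: amber bottle 68 mm across, 165 mm tall with a blue cap, on the table. Origin: centre of its underside.
- flask: Bystander: glass conical flask 74 mm across, 108 mm tall, on the table. Origin: centre of its underside.
- vial: Bystander: loose amber vial with a white cap, 25 mm across, 52 mm tall, standing on the base plate's -x +y corner. Origin: centre of its underside.
- filler: Bystander: green pipette filler about 220 mm long, 26 mm thick, lying on the table along its own x, beyond the base plate's +y side. Origin: on its underside, 65 mm from either end of the green part.

How it is judged:
On the way, in this order (a step that is already met when the one before it is completed fails the run):
1. the pawl is lifted and tipped back while the wheel is still in its first notch (value of joint pawl above 1.3 rad and value of joint wheel between -0.2 and 0.3 rad), for 0.2 s.
2. with the pawl tipped back, the wheel is pushed backward one notch (value of joint pawl above 1.3 rad and value of joint wheel between -0.935 and -0.635 rad), for 0.2 s.
3. the pawl is down in the next pocket (value of joint pawl below 0.08 rad and value of joint wheel between -0.885 and -0.685 rad), for 0.2 s.
At the end, for the whole second after the job is handed in: The wheel stands one notch back (-0.785 rad within 0.1), at rest, the pawl is fully down in the pocket (below 0.08 rad), and the bystanders are within 20 mm of where they stood (all of step 3 and velocity of joint wheel between -0.05 and 0.05 rad/s and distance of each of bottle, flask, vial, filler from where it was at the start of the episode below 0.02 m); the robot touches nothing.
It fails at once if the bottle is moved more than 20 mm, lifted or knocked over (distance of bottle from where it was at the start of the episode above 0.02 m or angle between bottle's own z axis and vertical above 0.5 rad).
It fails at once if the flask is moved more than 20 mm, lifted or knocked over (distance of flask from where it was at the start of the episode above 0.02 m or angle between flask's own z axis and vertical above 0.5 rad).
It fails at once if the vial is moved more than 20 mm, lifted or knocked over (distance of vial from where it was at the start of the episode above 0.02 m or angle between vial's own z axis and vertical above 0.5 rad).
It fails at once if the filler is moved more than 20 mm, lifted or knocked over (distance of filler from where it was at the start of the episode above 0.02 m or angle between filler's own z axis and vertical above 0.5 rad).
It fails at once if the carousel is gripped or forced (fingers press on the stand, wheel or pawl with over 30 N) (contact force between the fingers and stand above 30 N).
It also fails if it takes over 58 s, if anything falls off the work surface, if the arm or the gripper's body presses on something with over 40 N, if the wrist force passes 120 N, or if a joint passes its speed limit or range.

### The arm

A 6-joint arm with a two-finger parallel gripper is mounted at the origin on the work surface. World frame = base frame: x ahead of the robot, y to its left, z up, the work surface at z = 0. Lengths are in m, angles in rad, forces in N, time in s.
With the tool pointing down it reaches from about 0.35 to 0.925 m from the base axis. Payload 6.4 kg.
Tool frame: the origin (TCP) lies at the very end of the fingers, on their centre line; the grasp point (between the pads) lies behind it (ctrl.grip_depth is the x of the grasp point in the tool frame, in m); x points along the fingers, z is the direction in which the jaws open and shut, and the axes are right-handed (so a half turn about x gives the same grasp; the last joint's range is limited). The gripper opens to 85 mm and grips with 20 to 120 N. Pads are 22 mm wide; open, the fingers measure 114 mm over their backs; the gripper's body (76 mm by 85 mm) begins 54 mm behind the grasp point. The pads swing forward as they close: fully open they stand 13 mm farther back than shut.
Start: joints at [-1.417, 0.245, 1.558, -0, 1.339, -0.174], TCP at [0.209, -0.615, 0.231] pointing down, gripper open.
Joint ranges: [-3.13, 3.13], [-1.02, 2.26], [0.13, 2.54], [-0.95, 4.09], [0.21, 2.88], [-2.74, 2.74]. Speed limits (rad/s): [2.57, 2.57, 3.14, 3.14, 3.14, 3.14].

### API

Orientations are given as a rotation vector (axis times angle).
In Python, from workcell import ctrl gives the robot as it stands.
- The arm moves only by the tool apply_moves, never from a script. Its argument "series" is text: rows parted by semicolons, each of 5 numbers parted by spaces: the opening, from 0 (shut) to 1 (fully open), then the shift along the world's x, y, z in cm, then the turn about the world's z in degrees. A call has exactly 10 rows; each row is the pose to reach, as a shift and turn from the pose commanded when the call began; what a row does not reach only later rows make up. A row lasts 1/8 s, in which the tool goes at most 62.5 mm and 10.7 degrees, less where a joint would pass 70% of its speed; a pose out of reach is approached as far as the arm can. A call with a gripper value outside its range is refused whole. The fingers move at their own pace and stop on an object; "squeeze" is the grip in N (left out, the last holds). Time passes only in rows, so rows that repeat a pose let the fingers close, or fill a call up. It gives the time, the measured TCP pose, the force and the opening at its end, in the units of the state.
- ctrl.get_state(): the state, without advancing time (a new reading comes with each control period).
- ctrl.camera(name): name is "side" or "top" or "wrist"; returns the picture (384x512x3 uint8, red, green, blue); there is no depth.
- ctrl.camera_info(name): a dict with "vfov" (degrees; the focal length in pixels is half the picture's height over the tangent of half this angle, whatever the lens; pixels are square), "cx", "cy" (the principal point, pixels), "origin" and "orientation" of the camera in the world. Camera axes: x right, y up, looking along -z (the intrinsics and any distortion apply to the point x, -y, -z); pixel columns grow to the right and rows downward; lengths in m; the calibration is good to about 2 mm. A picture is of the moment at which its call begins: read the wrist's pose just before it. camera_info takes no time and is no camera call; for the wrist camera it gives the pose at the moment of the call.
- ctrl.job_done(): hands the job in, once; it reports no verdict.
The state is a dict: "time_s": time; "joint_positions": joint angles; "dq": joint speeds; "tau": joint torques, N m; "position": TCP position; "ee_rot": TCP orientation; "contact_force": force on the tool from outside, world axes, zero at the start; "wrist_torque": the same for the moment, N m; "grip_width": opening from 0.0 (shut) to 1.0 (fully open).
Only numpy, scipy, OpenCV 4.12 (cv2) and the standard library are available. Lean on these libraries where they do the work, as an engineer would, in place of code of your own. Each camera call takes 0.05 s, during which the arm holds its last target.

## Working session

There is one attempt and no reset: what is moved stays moved. The work goes in short steps, Python scripts to look and compute and a tool call to move; the robot and the scene stay as the last step left them, time stands still between calls to the robot, and variables do not carry over. Pictures are saved under pics/ and viewed, and the job is handed in when it is done.

Besides the shell and the picture viewer there is one more tool, called after "Request:" as name(argument=value, ...) on one line, values as JSON. apply_moves: Moves the arm, as the interface text tells. Its arguments: {"type":"object","properties":{"series":{"type":"string"},"squeeze":{"type":"number"}},"required":["series"]}

```bash
mkdir -p pics; ls; python3 - <<'E'
from workcell import ctrl
import cv2
print(ctrl.get_state())
for n in ["side","top","wrist"]:
    i=ctrl.camera_info(n);print(n,i)
    cv2.imwrite(f"pics/{n}0.png",cv2.cvtColor(ctrl.camera(n),cv2.COLOR_RGB2BGR))
E
```

```text
pics
{'time_s': 0.0, 'joint_positions': array([-1.41712534e+00,  2.45852188e-01,  1.55905296e+00,  4.04846306e-06,
        1.33869901e+00, -1.74104641e-01]), 'dq': array([-0.0010431 , -0.0010695 ,  0.00072077,  0.00144347, -0.00046539,
        0.0007392 ]), 'tau': array([-7.59644790e-04, -4.29497766e+01, -3.26136732e+01, -1.94165341e-04,
        5.10679980e-03,  9.19342682e-06]), 'position': array([ 0.20917383, -0.61481549,  0.23013501]), 'ee_rot': array([ 0.96583136,  1.34806306, -0.96344643]), 'contact_force': array([-0.20397761,  0.71894267, -0.37417185]), 'wrist_torque': array([-0.03308089,  0.02039275, -0.00666792]), 'grip_width': 1.0011207681497805}
side {'vfov': 52.732966523552136, 'cx': 258.3980654569543, 'cy': 194.29349687728833, 'origin': array([0.40912801, 0.52847065, 0.72163128]), 'orientation': array([ 0.20410108, -0.99385918, -2.6279247 ])}
top {'vfov': 52.45816918391412, 'cx': 246.8210648173432, 'cy': 193.7390151152106, 'origin': array([ 0.39360393, -0.00632884,  1.14482417]), 'orientation': array([ 0.18703786, -0.16559674, -1.45453318])}
wrist {'vfov': 65.0450437651133, 'cx': 259.8751222425202, 'cy': 191.97515187191607, 'origin': array([ 0.28126432, -0.58951256,  0.37375289]), 'orientation': array([-0.25840112,  0.18719802, -1.23341696])}
```

View pics/side0.png

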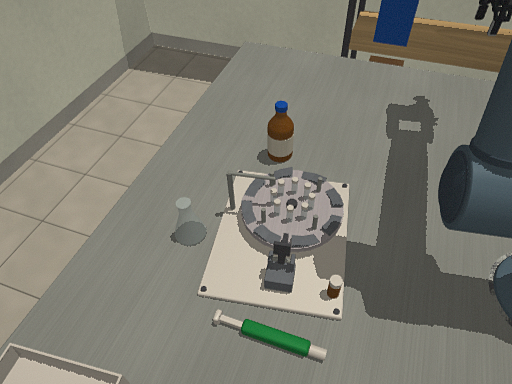

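View pics/top0.png

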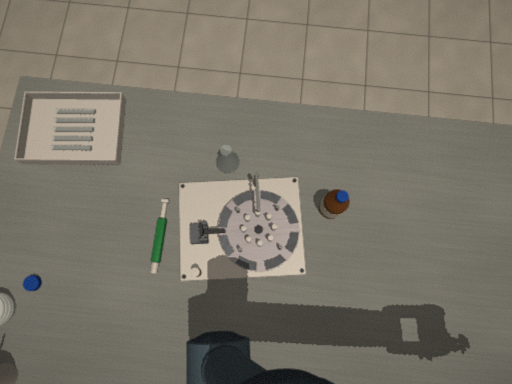

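View pics/wrist0.png

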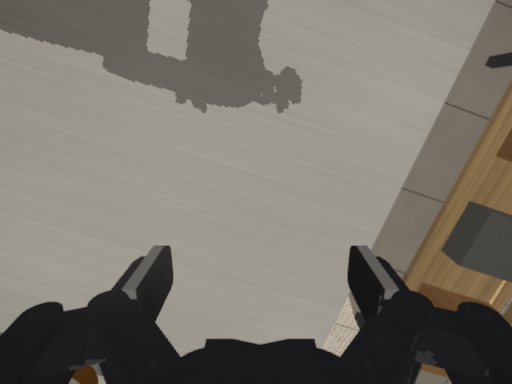

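```bash
cat > h.py <<'E'
import numpy as np, cv2
from scipy.spatial.transform import Rotation as R
def K(i,H=384):
    return (H/2)/np.tan(np.radians(i['vfov'])/2)
def ray(i,u,v):
    f=K(i); d=np.array([(u-i['cx'])/f,-(v-i['cy'])/f,-1.0])
    d=R.from_rotvec(i['orientation']).apply(d); return np.array(i['origin']),d/np.linalg.norm(d)
def plane(i,u,v,z):
    o,d=ray(i,u,v); return o+d*(z-o[2])/d[2]
def proj(i,P):
    f=K(i); c=R.from_rotvec(i['orientation']).inv().apply(np.atleast_2d(P)-i['origin'])
    return np.c_[i['cx']+f*c[:,0]/-c[:,2], i['cy']-f*c[:,1]/-c[:,2]]
def tri(rs):
    A=np.zeros((3,3));b=np.zeros(3)
    for o,d in rs:
        M=np.eye(3)-np.outer(d,d);A+=M;b+=M@o
    p=np.linalg.solve(A,b)
    return p,[np.linalg.norm((np.eye(3)-np.outer(d,d))@(p-o)) for o,d in rs]
def zoom(img,x0,y0,x1,y1,s,name):
    c=cv2.resize(img[y0:y1,x0:x1],None,fx=s,fy=s,interpolation=cv2.INTER_CUBIC)
    cv2.imwrite(name,c)
E
python3 - <<'E'
from h import *
zoom(cv2.imread('pics/top0.png'),170,140,360,290,4,'pics/top0z.png')
zoom(cv2.imread('pics/side0.png'),170,160,360,320,4,'pics/side0z.png')
E
```

```text
(no output)
```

View pics/top0z.png

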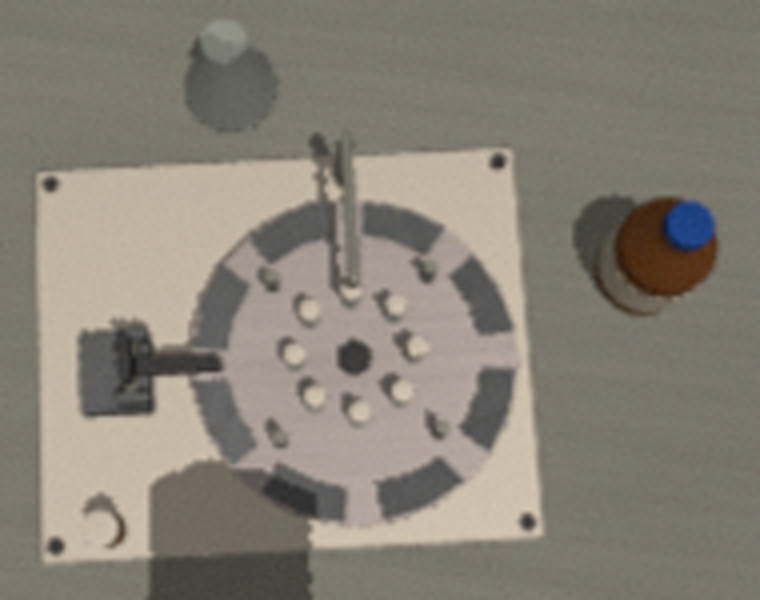

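View pics/side0z.png

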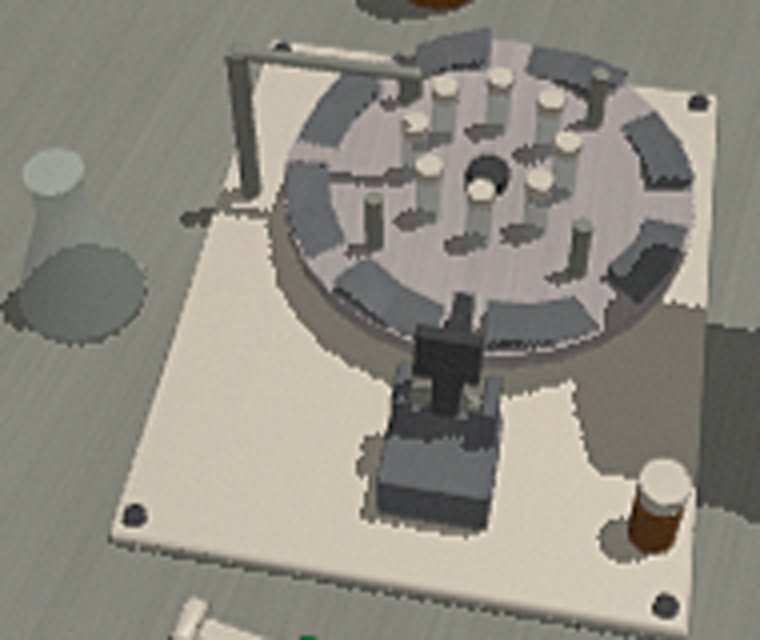

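```bash
cat > m.py <<'E'
from h import *
from workcell import ctrl
T=ctrl.camera_info('top');S=ctrl.camera_info('side')
t=lambda u,v:(170+(u+.5)/4-.5,140+(v+.5)/4-.5)
s=lambda u,v:(170+(u+.5)/4-.5,160+(v+.5)/4-.5)
E
python3 - <<'E'
from m import *
np.set_printoptions(precision=4,suppress=True)
A=dict(pp=((50,184),(134,516)),pm=((498,161),(282,48)),mm=((528,522),(699,103)),mp=((55,546),(665,605)))
P={}
for k,(a,b) in A.items():
    p,r=tri([ray(T,*t(*a)),ray(S,*s(*b))]); P[k]=plane(T,*t(*a),.012)
    print(k,p,r,P[k],plane(S,*s(*b),.012))
for a,b in [('pp','pm'),('pm','mm'),('mm','mp'),('mp','pp')]: print(a,b,np.linalg.norm(P[a]-P[b]),P[b]-P[a])
C={k:plane(T,*t(*v),.012) for k,v in dict(pp=(38,172),pm=(514,149),mm=(543,536),mp=(43,562)).items()}
print(C)
for a,b in [('pp','pm'),('pm','mm'),('mm','mp'),('mp','pp')]: print(a,b,np.linalg.norm(C[a]-C[b]))
print('hub',plane(T,*t(354,356),.05),plane(S,*s(487,177),.05),tri([ray(T,*t(354,356)),ray(S,*s(487,177))]))
for n,a,b in [('p1 +x+y',(268,275),(373,200)),('-x+y',(273,424),(583,225)),('-x-y',(432,418),(600,75)),('+x-y',(430,262),(405,62))]:
    print(n,tri([ray(T,*t(*a)),ray(S,*s(*b))]))
E
```

```text
pp [0.6575 0.219  0.0144] [np.float64(0.0005538607211549208), np.float64(0.0005538607211550675)] [0.6587 0.2196 0.012 ] [0.6578 0.2179 0.012 ]
pm [ 0.7115 -0.1125  0.0162] [np.float64(0.00037421227398869346), np.float64(0.00037421227398892764)] [ 0.7131 -0.1128  0.012 ] [ 0.7129 -0.1163  0.012 ]
mm [ 0.4494 -0.1558  0.0133] [np.float64(0.00010621943317190214), np.float64(0.00010621943317201541)] [ 0.4496 -0.156   0.012 ] [ 0.4494 -0.1571  0.012 ]
mp [0.396  0.1763 0.0168] [np.float64(0.00012146189803868501), np.float64(0.0001214618980388274)] [0.3961 0.1771 0.012 ] [0.3958 0.1739 0.012 ]
pp pm 0.3368491015036615 [ 0.0544 -0.3324  0.    ]
pm mm 0.26699639080901083 [-0.2635 -0.0432  0.    ]
mm mp 0.33733867546295804 [-0.0535  0.3331  0.    ]
mp pp 0.2659861715945878 [0.2626 0.0425 0.    ]
{'pp': array([0.6669, 0.2299, 0.012 ]), 'pm': array([ 0.7237, -0.124 ,  0.012 ]), 'mm': array([ 0.441 , -0.1673,  0.012 ]), 'mp': array([0.3842, 0.184 , 0.012 ])}
pp pm 0.3585012711617235
pm mm 0.28602693554762015
mm mp 0.35585780790795735
mp pp 0.2864387461450369
hub [ 0.5491 -0.0198  0.05  ] [ 0.548  -0.0244  0.05  ] (array([ 0.5476, -0.0198,  0.0556]), [np.float64(0.0007499160180318027), np.float64(0.0007499160180316948)])
p1 +x+y (array([0.5917, 0.0451, 0.092 ]), [np.float64(0.0006900416537481864), np.float64(0.0006900416537482341)])
-x+y (array([0.4866, 0.0297, 0.0985]), [np.float64(0.00424300298557194), np.float64(0.004243002985571908)])
-x-y (array([ 0.5034, -0.0754,  0.0997]), [np.float64(0.0029152494672522724), np.float64(0.002915249467252232)])
+x-y (array([ 0.6136, -0.0654,  0.0823]), [np.float64(0.002076921631631946), np.float64(0.0020769216316320472)])
```

```bash
cat >> m.py <<'E'
np.set_printoptions(precision=4,suppress=True)
PHI=np.radians(9.25); O=np.array([.5475,-.0205,0])
def W(x,y,z): # stand mm -> world m
    c,s_=np.cos(PHI),np.sin(PHI); return O+np.array([c*x-s_*y,s_*x+c*y,z])/1000
def Sd(p):
    c,s_=np.cos(PHI),np.sin(PHI); d=(np.asarray(p)-O)*1000; return np.array([c*d[0]+s_*d[1],-s_*d[0]+c*d[1],d[2]])
E
python3 - <<'E'
from m import *
st=ctrl.get_state();print('grip_depth',ctrl.grip_depth)
M=R.from_rotvec(st['ee_rot']).as_matrix();print(M)
print('tool z yaw',np.degrees(np.arctan2(M[1,2],M[0,2])), 'stand x yaw 9.25')
pts={'lugL':(-16,151,122),'lugR':(16,151,122),'lugL2':(-16,159,122),'lugR2':(16,159,122),'noseend':(0,93,71),'hub':(0,0,50),'blk':(28,195,46),'blk2':(-28,195,46)}
for a in (45,135,225,315): pts['peg%d'%a]=(78*np.cos(np.radians(a)),78*np.sin(np.radians(a)),92)
for nm,i,o in (('top',T,(170,140)),('side',S,(170,160))):
    im=cv2.imread(f'pics/{nm}0z.png')
    for k,p in pts.items():
        u=(proj(i,W(*p))[0]-o+.5)*4-.5
        cv2.circle(im,tuple(int(round(x)) for x in u),3,(0,0,255),-1)
    cv2.imwrite(f'pics/{nm}0o.png',im)
for k in('lugL','peg225','hub'):print(k,W(*pts[k]))
E
```

```text
grip_depth -0.0187
[[-0.0002  0.9467  0.322 ]
 [ 0.0015  0.322  -0.9467]
 [-1.      0.0002 -0.0015]]
tool z yaw -71.21701015601843 stand x yaw 9.25
lugL [0.5074 0.126  0.122 ]
peg225 [ 0.5019 -0.0838  0.092 ]
hub [ 0.5475 -0.0205  0.05  ]
```

View pics/top0o.png

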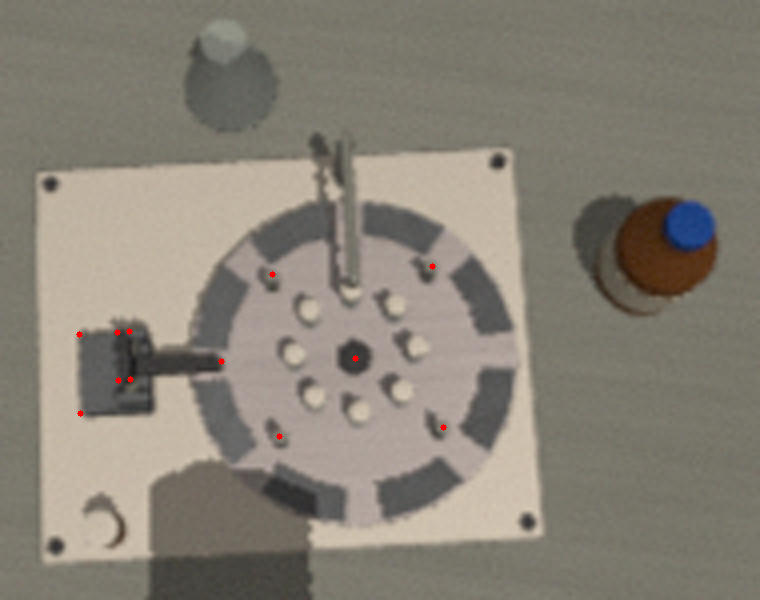

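View pics/side0o.png

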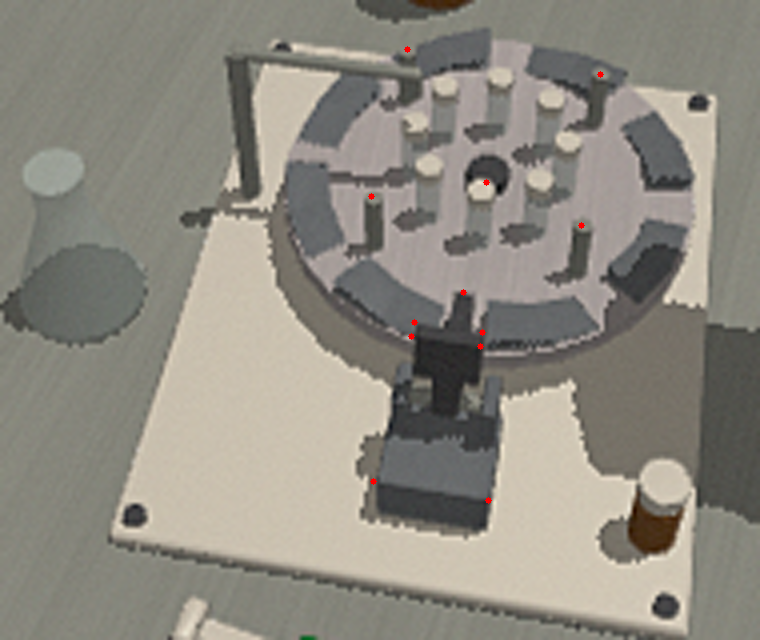

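Request:
apply_moves(series="0 2.2 5 0 8; 0 4.4 10 0 16; 0 6.6 15 0 24; 0 8.8 20 0 32; 0 11 25 0 40; 0 13.2 30 0 48; 0 15.4 35 0 56; 0 17.6 40 0 64; 0 19.8 45 0 72; 0 22 50 0 80.5")

```text
time_s: 1.4
position: [0.4296, -0.1136, 0.2313]
ee_rot: [-0.131, 1.566, 0.131]
contact_force: [1.1, 0.4, -0.4]
grip_width: 0.001
```

Request:
apply_moves(series="0 2 4.2 0 0; 0 4 8.4 0 0; 0 6 12.6 0 0; 0 8 16.8 0 0; 0 10 20.8 0 0; 0 10 20.8 -2 0; 0 10 20.8 -4 0; 0 10 20.8 -6 0; 0 10 20.8 -8 0; 0 10 20.8 -8 0")

```text
time_s: 2.65
position: [0.5278, 0.0927, 0.1494]
ee_rot: [-0.127, 1.571, 0.128]
contact_force: [-0.1, 0.3, -0.3]
grip_width: 0.002
```

```bash
cat > look.py <<'E'
import sys
from m import *
n=sys.argv[1]; st=ctrl.get_state()
M=R.from_rotvec(st['ee_rot']).as_matrix()
print(st['time_s'],'stand',Sd(st['position']),'zyaw',np.degrees(np.arctan2(M[1,2],M[0,2])),st['contact_force'])
box={'top':(150,140,340,290),'side':(170,160,360,320),'wrist':(0,0,512,384)}
for c in sys.argv[2:]:
    im=cv2.cvtColor(ctrl.camera(c),cv2.COLOR_RGB2BGR);cv2.imwrite(f'pics/{c}{n}.png',im)
    b=box[c]; zoom(im,*b,4 if c!='wrist' else 1.5,f'pics/{c}{n}z.png')
E
python3 look.py 1 side wrist
```

```text
2.65 stand [ -1.2776 114.8638 149.3584] zyaw 9.282379241368213 [-0.0799  0.2962 -0.2954]
```

View pics/side1z.png

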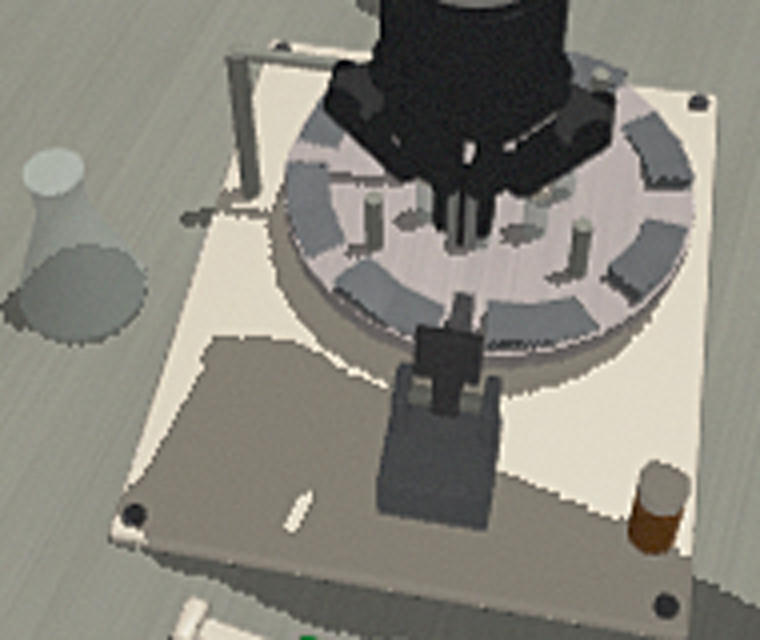

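View pics/wrist1z.png

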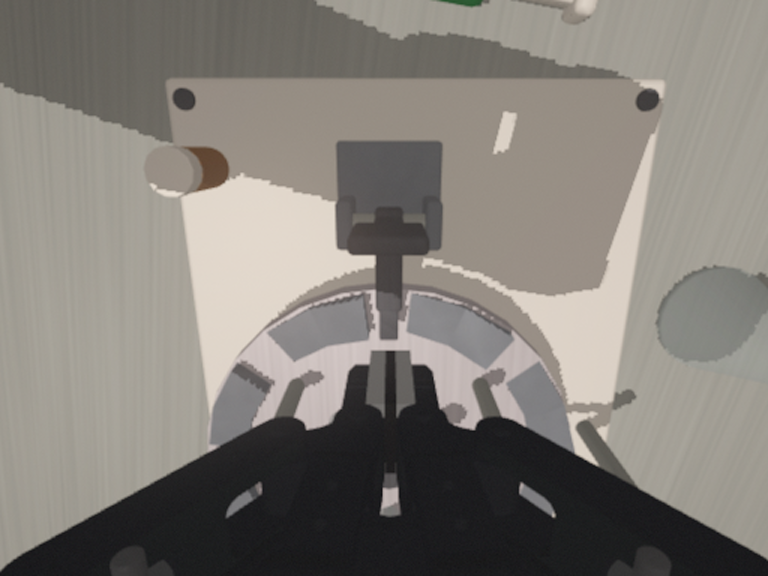

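Request:
apply_moves(series="0 0 0 -3 0; 0 0 0 -6.2 0; 0 0 0 -6.2 0; 0 -.25 1.5 -6.2 0; 0 -.4 2.4 -6.2 0; 0 -.5 3.0 -6.2 0; 0 -.6 3.6 -6.2 0; 0 -.7 4.2 -6.2 0; 0 -.8 4.8 -6.2 0; 0 -.9 5.4 -6.2 0")

```text
time_s: 4.0
position: [0.52, 0.147, 0.0891]
ee_rot: [-0.127, 1.568, 0.127]
contact_force: [-0.3, -0.8, 0.4]
grip_width: -0.001
```

```bash
python3 look.py 2 side
```

```text
4.0 stand [ -0.2204 169.7593  89.102 ] zyaw 9.274713312227492 [-0.2709 -0.762   0.359 ]
```

View pics/side2z.png

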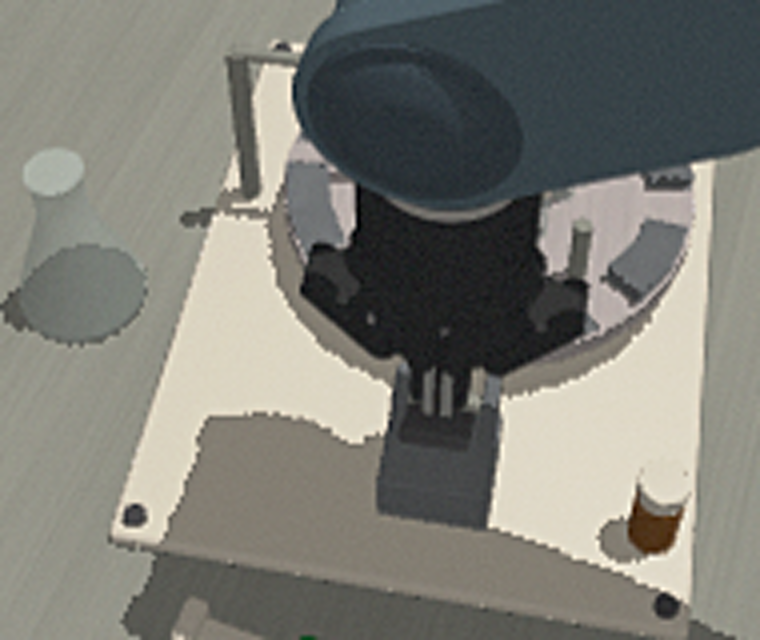

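Request:
apply_moves(series="0 -.1 .5 0 0; 0 -.2 1.0 0 0; 0 -.25 1.5 0 0; 0 -.3 2 0 0; 0 -.4 2.5 0 0; 0 -.5 3 0 0; 0 -.5 3 0 0; 0 -.5 3 3 0; 0 -.5 3 7 0; 0 -.5 3 11 0")

```text
time_s: 5.3
position: [0.5151, 0.1764, 0.2003]
ee_rot: [-0.127, 1.567, 0.127]
contact_force: [1.1, -0.1, -0.1]
grip_width: -0.004
```

```bash
python3 look.py 3 side top
```

```text
5.3 stand [ -0.3323 199.5888 200.3336] zyaw 9.268254509729013 [ 1.1197 -0.0989 -0.0566]
```

View pics/side3z.png

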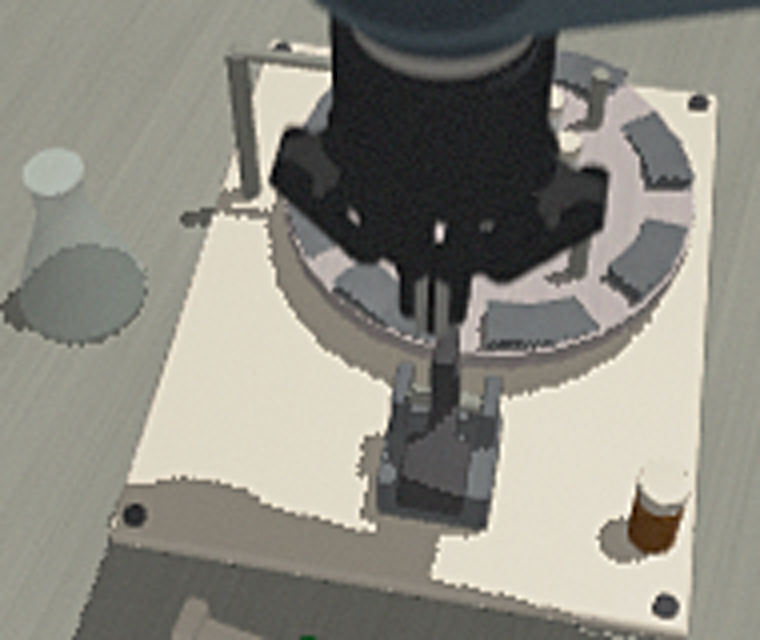

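View pics/top3z.png

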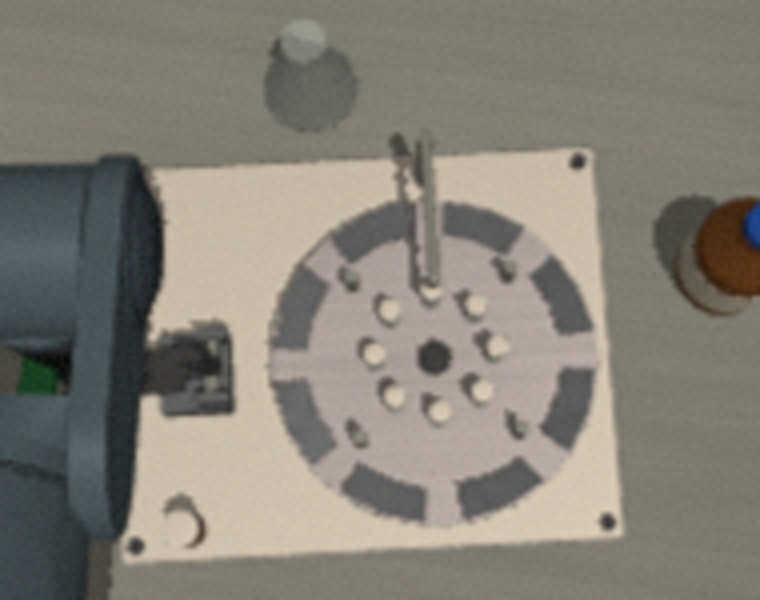

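```bash
cat > wa.py <<'E'
import sys
from m import *
def wheel(im,i,name=None,z=50,Rr=102):
    g=im.astype(int).sum(2)/3
    a=np.radians(np.arange(0,360,.25)); 
    P=np.array([W(Rr*np.cos(x),Rr*np.sin(x),z) for x in a]); u=proj(i,P).astype(np.float32)
    v=cv2.remap(im,u[:,0][None],u[:,1][None],cv2.INTER_LINEAR)[0].astype(float)
    v=v.mean(1); return np.degrees(a),v
if __name__=='__main__':
    n=sys.argv[1]; im=cv2.imread(f'pics/top{n}.png')
    for z,Rr in((50,102),(56,102),(56,106)):
        a,v=wheel(im,T,z=z,Rr=Rr); thr=(np.percentile(v,15)+np.percentile(v,90))/2
        b=(v>thr).astype(int); d=np.diff(np.r_[b[-1],b]); st=a[d==1]; en=a[d==-1]; out=[]
        for s0 in st:
            w=(en-s0)%360; w=w.min()
            if w>8: out.append((s0+w/2)%360)
        out=np.array(out); r=(out+22.5)%45-22.5
        print(z,Rr,round(thr),'centres',out.round(1),'res',r.round(1),'median',np.median(r),'rad',np.radians(np.median(r)).round(3))
E
python3 - <<'E'
E
python3 wa.py 3; python3 wa.py 0
```

```text
50 102 128 centres [ 45.4  89.8 134.5 179.6 225.1 270.4 315.5] res [ 0.4 -0.2 -0.5 -0.4  0.1  0.4  0.5] median 0.125 rad 0.002
56 102 128 centres [ 45.8  90.2 134.8 179.5 224.6 270.  315.2] res [ 0.8  0.2 -0.2 -0.5 -0.4  0.   0.2] median 0.0 rad 0.0
56 106 128 centres [ 45.4  90.  134.4 179.8 224.8 270.1 315.4] res [ 0.4  0.  -0.6 -0.2 -0.2  0.1  0.4] median 0.0 rad 0.0
50 102 122 centres [ 45.5 132.1 179.8 225.1 270.4 315.5] res [ 0.5 -2.9 -0.2  0.1  0.4  0.5] median 0.25 rad 0.004
56 102 122 centres [ 45.8 132.6 179.6 224.6 270.  315.4] res [ 0.8 -2.4 -0.4 -0.4  0.   0.4] median -0.1875 rad -0.003
56 106 121 centres [ 45.4 179.8 224.8 270.  315.2] res [ 0.4 -0.2 -0.2  0.   0.2] median 0.0 rad 0.0
```

Request:
apply_moves(series="0 0 -5.5 0 5; 0 0 -11 0 10; 0 0 -16.5 0 15; 0 0 -22 0 20; 0 0 -28.3 0 20; 0 0 -28.3 -2 20; 0 0 -28.3 -5 20; 0 0 -28.3 -9 20; 0 0 -28.3 -12.8 20; 0 0 -28.3 -12.8 20")

```text
time_s: 6.65
position: [0.5122, -0.1052, 0.0676]
ee_rot: [-0.397, 1.54, 0.405]
contact_force: [0.1, -0.5, 0.4]
grip_width: -0.004
```

```bash
python3 look.py 4 side wrist
```

```text
6.65 stand [-48.4558 -77.9132  67.6326] zyaw 29.269427269779612 [ 0.0561 -0.5435  0.3921]
```

View pics/side4z.png

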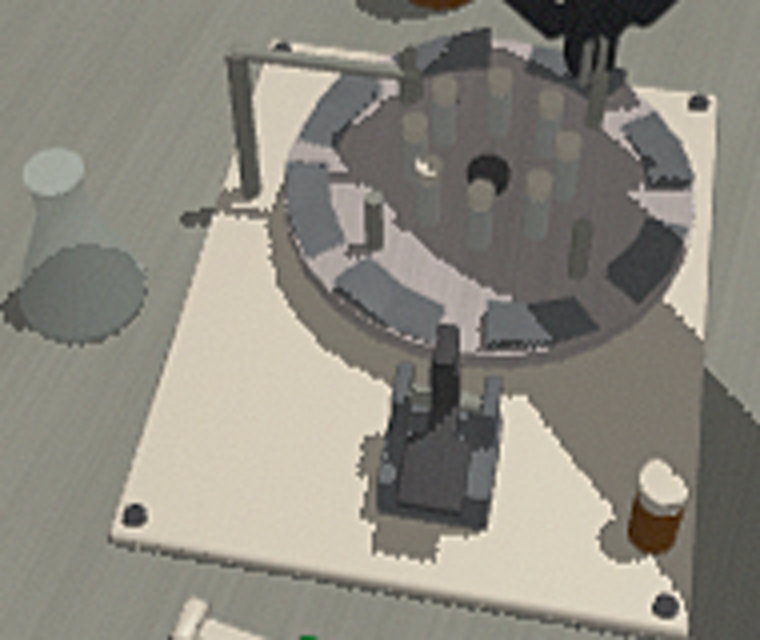

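View pics/wrist4z.png

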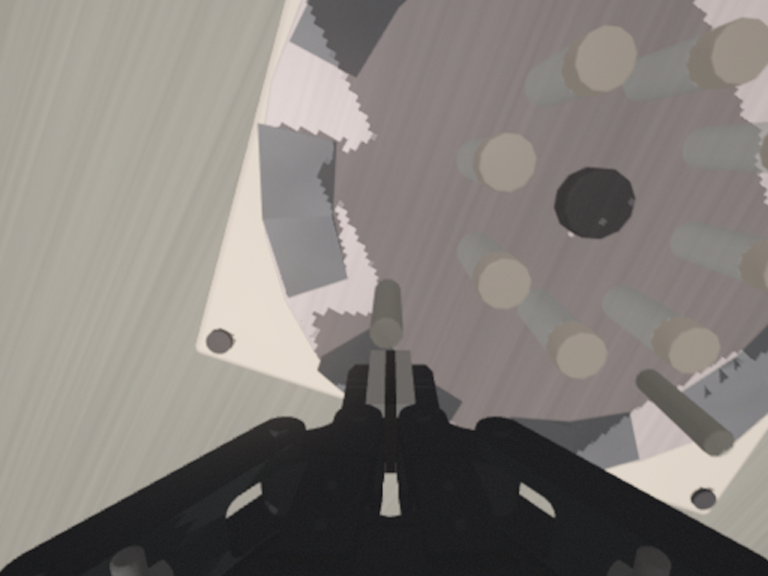

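Request:
apply_moves(series="0 -.35 .8 0 0; 0 -.85 1.25 0 0; 0 -1.4 1.7 0 0; 0 -1.8 2.2 0 0; 0 -2.2 2.75 0 0; 0 -2.55 3.3 0 0; 0 -2.85 3.85 0 0; 0 -3.05 4.4 0 0; 0 -3.2 4.7 0 0; 0 -3.3 5.0 0 0")

```text
time_s: 8.0
position: [0.482, -0.056, 0.071]
ee_rot: [-0.4, 1.534, 0.401]
contact_force: [-0.5, -2.4, -1.2]
grip_width: 0.001
```

```bash
python3 look.py 5 top wrist; python3 wa.py 5
```

```text
8.0 stand [-70.4106 -24.551   70.9929] zyaw 29.285015021785362 [-0.4991 -2.3741 -1.1675]
50 102 109 centres [ 52.2 277.5 322.8] res [7.2 7.5 7.8] median 7.5 rad 0.131
56 102 110 centres [ 52.8 277.  322.4] res [7.8 7.  7.4] median 7.375 rad 0.129
56 106 109 centres [ 52.8 277.  322.5] res [7.8 7.  7.5] median 7.5 rad 0.131
```

View pics/top5z.png

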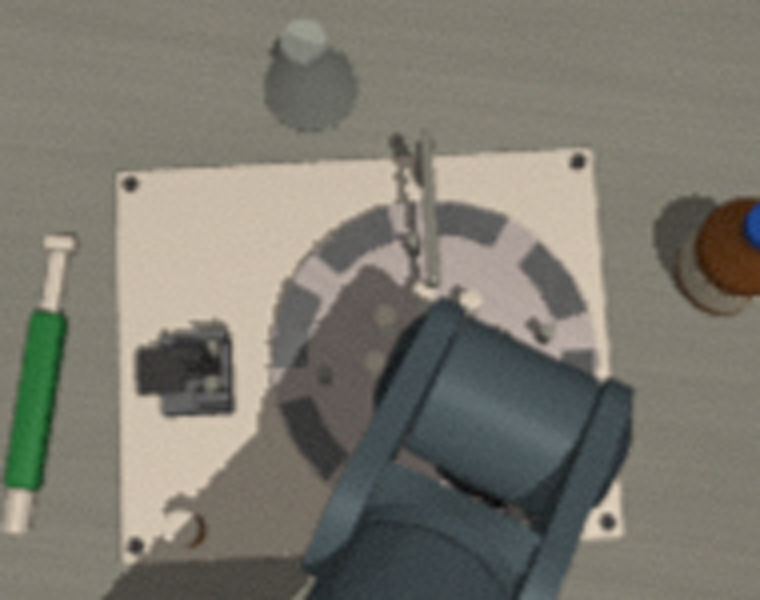

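View pics/wrist5z.png

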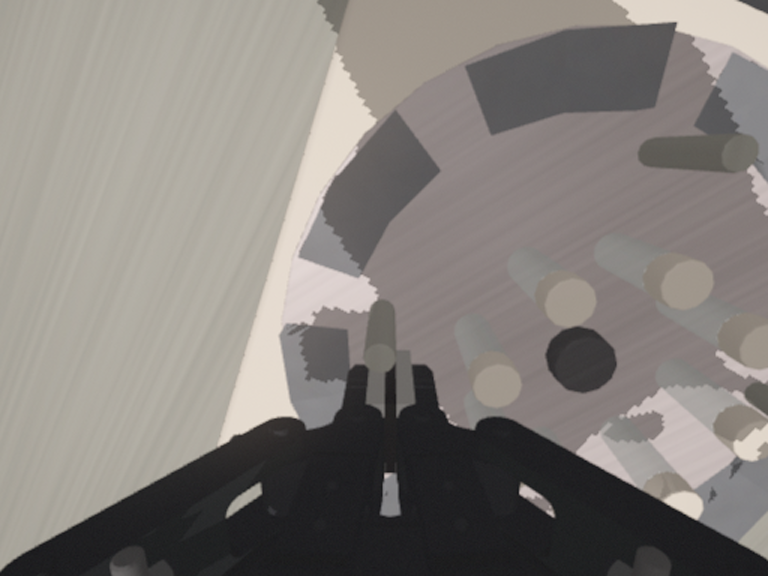

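Request:
apply_moves(series="0 -.05 .2 0 0; 0 -.1 .4 0 0; 0 -.15 .6 0 0; 0 -.18 .75 0 0; 0 -.2 .85 0 0; 0 -.22 .92 0 0; 0 -.22 .95 0 0; 0 -.22 .95 0 0; 0 -.22 .95 0 0; 0 -.22 .95 0 0")

```text
time_s: 9.35
position: [0.4801, -0.0469, 0.0713]
ee_rot: [-0.4, 1.533, 0.401]
contact_force: [1.3, -1.0, 1.9]
grip_width: -0.002
```

```bash
python3 look.py 6 top; python3 wa.py 6
```

```text
9.35 stand [-70.7356 -15.2036  71.3238] zyaw 29.276829338345298 [ 1.2538 -1.0064  1.9029]
50 102 105 centres [ 45.2 270.6 315.4 358.9] res [ 0.2  0.6  0.4 -1.1] median 0.3125 rad 0.005
56 102 105 centres [ 45.6 270.1 315.2 358.9] res [ 0.6  0.1  0.2 -1.1] median 0.1875 rad 0.003
56 106 101 centres [ 45.5  82.1 270.1 315.5 358.9] res [ 0.5 -7.9  0.1  0.5 -1.1] median 0.125 rad 0.002
```

Request:
apply_moves(series="0 .1 -.5 0 0; 0 .15 -1 0 0; 0 .15 -1 3 0; 0 .15 -1 8 0; 0 .15 -1 13 -5; 0 1 4 13 -10; 0 1.8 9 13 -15; 0 2.6 14 13 -20; 0 3.5 19 13 -20; 0 3.5 22.4 13 -20")

```text
time_s: 10.65
position: [0.5153, 0.1789, 0.2012]
ee_rot: [-0.128, 1.567, 0.128]
contact_force: [0.0, -0.3, -0.0]
grip_width: -0.002
```

```bash
python3 look.py 7 top side; python3 wa.py 7
```

```text
10.65 stand [  0.2687 201.986  201.2267] zyaw 9.343403248753717 [ 0.0024 -0.3097 -0.0455]
50 102 128 centres [ 45.4  89.9 134.6 179.9 225.2 270.5 315.5] res [ 0.4 -0.1 -0.4 -0.1  0.2  0.5  0.5] median 0.25 rad 0.004
56 102 128 centres [ 45.8  90.5 134.9 179.6 224.8 270.  315.2] res [ 0.8  0.5 -0.1 -0.4 -0.2  0.   0.2] median 0.0 rad 0.0
56 106 128 centres [ 45.6  90.1 134.5 179.9 225.  270.1 315.4] res [ 0.6  0.1 -0.5 -0.1  0.   0.1  0.4] median 0.125 rad 0.002
```

View pics/side7z.png

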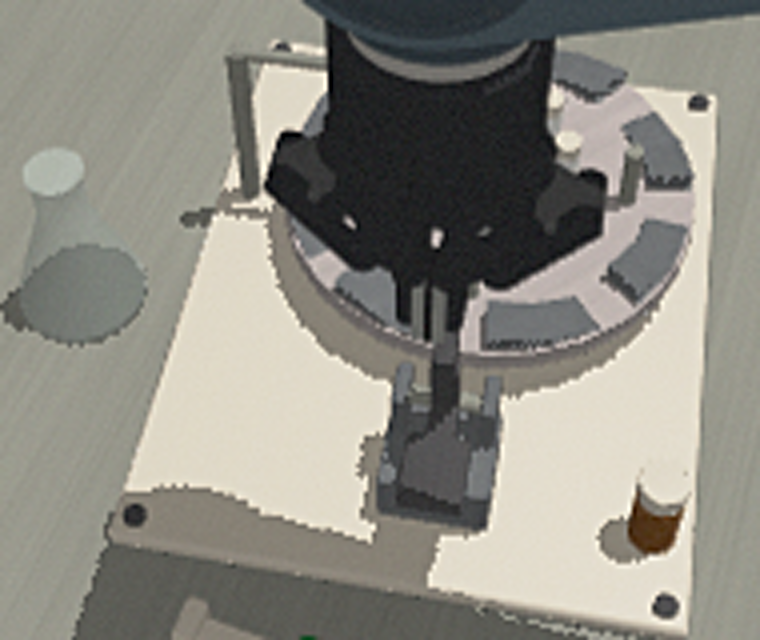

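Request:
apply_moves(series="0 0 0 -4 0; 0 0 0 -8 0; 0 0 0 -9.9 0; 0 0 0 -9.9 0; 0 .15 -1 -9.9 0; 0 .3 -1.8 -9.9 0; 0 .4 -2.6 -9.9 0; 0 .55 -3.4 -9.9 0; 0 .65 -4 -9.9 0; 0 .7 -4.4 -9.9 0")

```text
time_s: 12.0
position: [0.5221, 0.1327, 0.1022]
ee_rot: [-0.127, 1.567, 0.127]
contact_force: [0.1, 0.2, -0.1]
grip_width: 0.002
```

```bash
python3 look.py 8 side
```

```text
12.0 stand [ -0.4883 155.277  102.1852] zyaw 9.269798787235322 [ 0.1335  0.2292 -0.0765]
```

View pics/side8z.png

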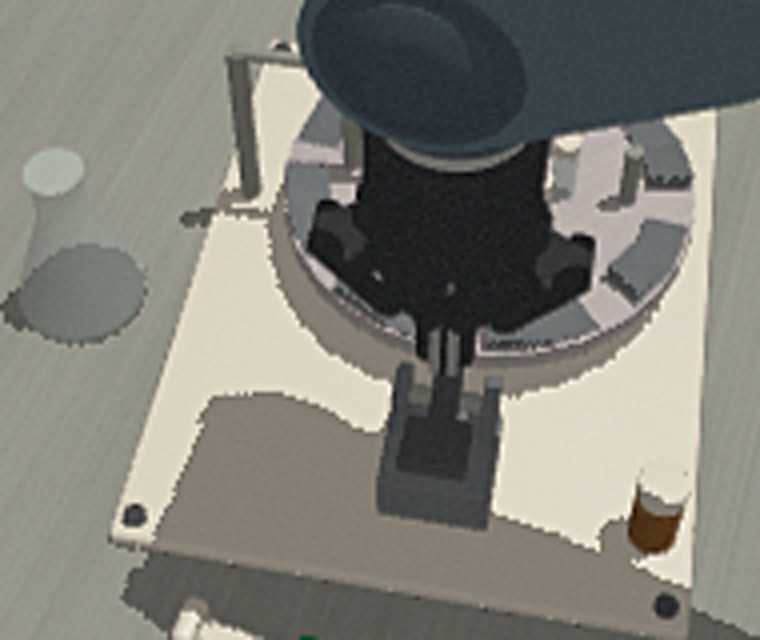

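Request:
apply_moves(series="0 .05 -.3 0 0; 0 .1 -.6 0 0; 0 .15 -.9 0 0; 0 .2 -1.2 0 0; 0 .25 -1.5 0 0; 0 .3 -1.8 0 0; 0 .35 -2.1 0 0; 0 .4 -2.4 0 0; 0 .45 -2.8 0 0; 0 .45 -2.8 0 0")

```text
time_s: 13.3
position: [0.5266, 0.1048, 0.1023]
ee_rot: [-0.127, 1.567, 0.127]
contact_force: [-0.5, 0.3, -0.1]
grip_width: -0.001
```

```bash
python3 look.py 9 side
```

```text
13.3 stand [ -0.4595 127.0349 102.2971] zyaw 9.254078073711161 [-0.5334  0.2912 -0.1109]
```

View pics/side9z.png

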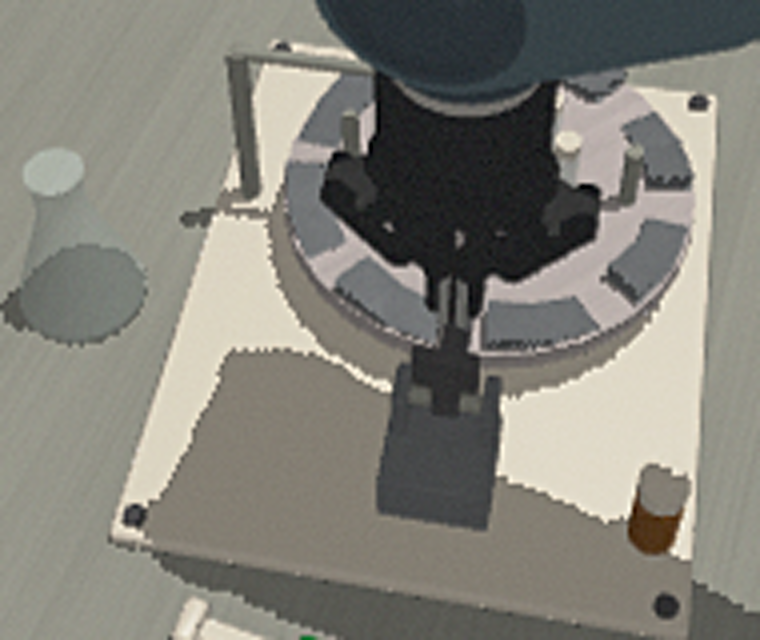

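```bash
python3 - <<'E'
from m import *
for th in (0,.1,.3,.6,.9):
    q=[]
    for x in(-16,16):
        for o in(-4,4):
            y=155+56*np.sin(th)+o*np.cos(th); z=66+56*np.cos(th)-o*np.sin(th)
            q.append(((proj(S,W(x,y,z))[0]-(170,160)+.5)*4-.5).round(0))
    print(th,*q, 'armtip',((proj(S,W(0,155-62*np.cos(th)+5*np.sin(th),66+62*np.sin(th)+5*np.cos(th)))[0]-(170,160)+.5)*4-.5).round())
a=cv2.imread('pics/side0.png');b=cv2.imread('pics/side9.png')
v=np.hstack([cv2.resize(i[225:275,262:302],None,fx=9,fy=9,interpolation=cv2.INTER_NEAREST) for i in(a,b)])
cv2.imwrite('pics/cmp9.png',v)
E
```

```text
0 [482. 332.] [480. 346.] [414. 322.] [411. 336.] armtip [463. 292.]
0.1 [480. 342.] [478. 357.] [412. 332.] [409. 347.] armtip [463. 286.]
0.3 [477. 364.] [474. 380.] [408. 353.] [405. 370.] armtip [463. 278.]
0.6 [472. 400.] [469. 417.] [402. 389.] [400. 406.] armtip [461. 273.]
0.9 [467. 436.] [465. 453.] [397. 425.] [395. 442.] armtip [458. 280.]
```

View pics/cmp9.png

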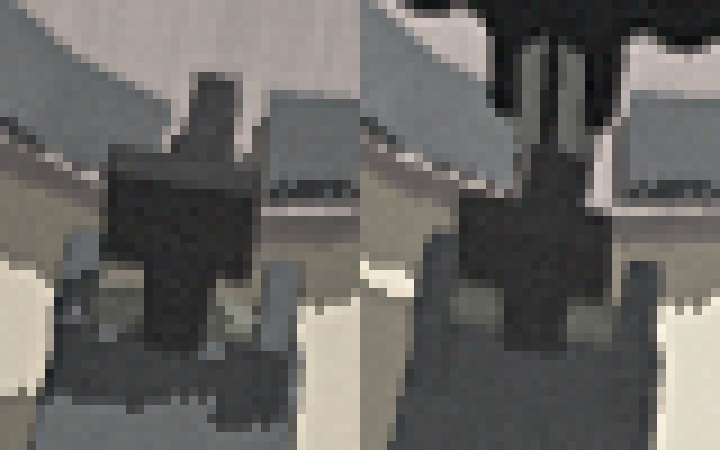

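Request:
apply_moves(series="0 .1 -.6 0 0; 0 .2 -1.2 0 0; 0 .2 -1.2 0 0; 0 .2 -1.2 3 0; 0 .2 -1.2 6 0; 0 .2 -1.2 10 0; 0 -2 -5 10 0; 0 -4 -9 10 0; 0 -6 -13 10 0; 0 -8 -17 10 0")

```text
time_s: 14.6
position: [0.4458, -0.0659, 0.2024]
ee_rot: [-0.128, 1.567, 0.127]
contact_force: [0.3, -0.1, -0.3]
grip_width: -0.001
```

```bash
python3 look.py 10 side top;python3 wa.py 10
```

```text
14.6 stand [-107.6477  -28.505   202.4088] zyaw 9.30177056973703 [ 0.2983 -0.1178 -0.3089]
50 102 102 centres [ 45.5 270.4 315.6 358.9] res [ 0.5  0.4  0.6 -1.1] median 0.4375 rad 0.008
56 102 103 centres [ 45.9 270.  315.2 359. ] res [ 0.9  0.   0.2 -1. ] median 0.125 rad 0.002
56 106 103 centres [ 45.5 269.9 315.4 358.9] res [ 0.5 -0.1  0.4 -1.1] median 0.125 rad 0.002
```

View pics/side10z.png

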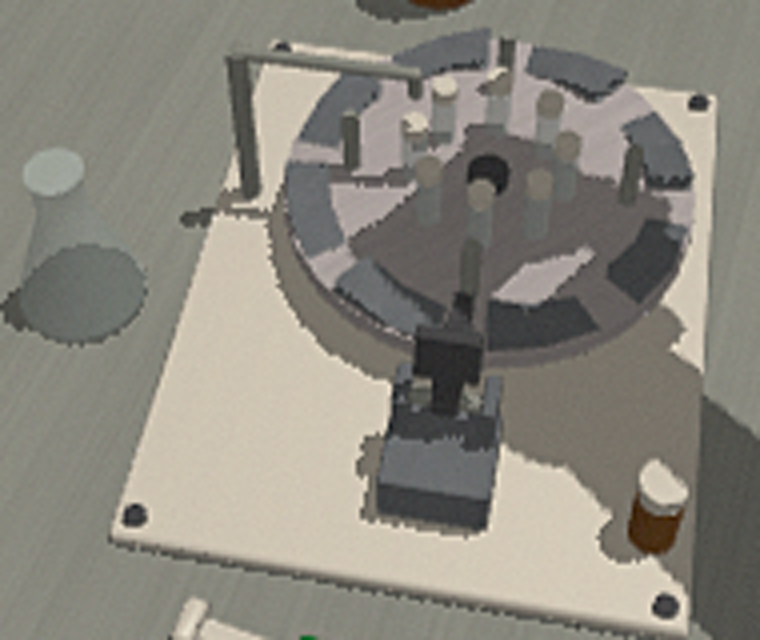

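View pics/top10z.png

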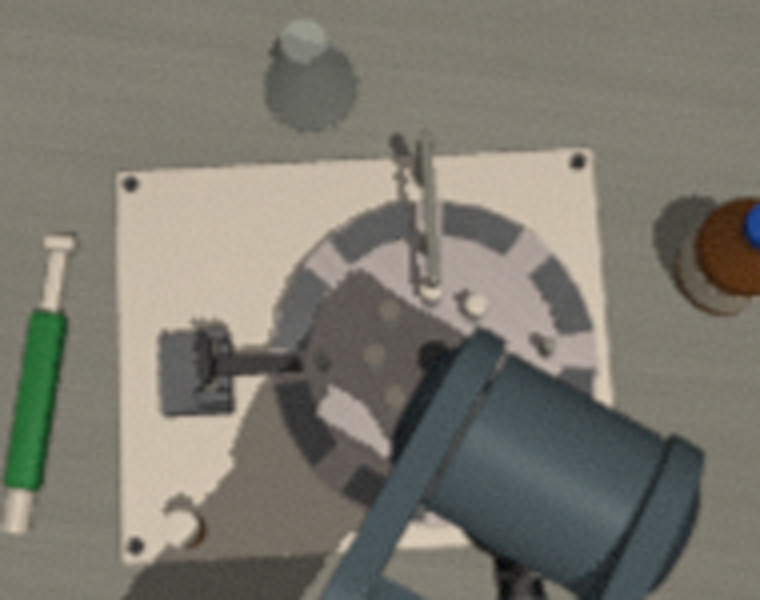

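```bash
python3 - <<'E'
import cv2,numpy as np
a=cv2.imread('pics/side0.png');b=cv2.imread('pics/side10.png')
cv2.imwrite('pics/cmp10.png',np.hstack([cv2.resize(i[225:275,262:302],None,fx=9,fy=9,interpolation=cv2.INTER_NEAREST) for i in(a,b)]))
A,B=[cv2.imread(f'pics/side{n}.png').astype(int) for n in(0,10)]
for nm,(x0,y0,x1,y1) in dict(vial=(322,270,348,304),flask=(168,192,212,250),bottle=(262,98,298,164),filler=(205,305,332,364)).items():
    print(nm,np.abs(A-B)[y0:y1,x0:x1].mean().round(2),np.abs(A-B)[y0:y1,x0:x1].max())
E
```

```text
vial 25.48 105
flask 2.76 10
bottle 3.01 22
filler 2.94 18
```

View pics/cmp10.png

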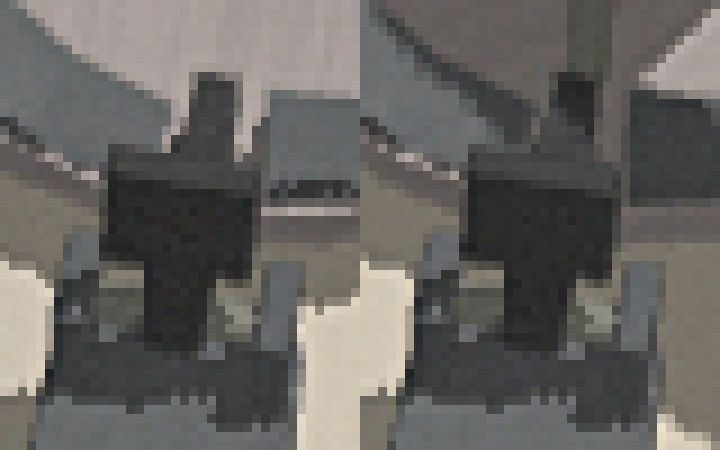

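```bash
python3 -c "
from workcell import ctrl
s=ctrl.get_state();print(s['time_s'],s['dq']);print(ctrl.job_done())"
```

```text
14.7 [ 0.06260024  0.02350219 -0.02311649  0.03309295 -0.00554316  0.04986629]
the job is handed in; nothing more can be done
None
```

I tipped the pawl back by its lug and pushed the wheel one notch clockwise at the peg. Then I tipped the pawl down into the next pocket and handed in at 14.7 s. All pushing was done with the closed fingertips, and the readings between moves stayed at about 3 N or less.

**Wheel:** the tooth pattern in the top view put it within about 0.01 rad of one notch back, both before and after the pawl went down. Fewer pockets could be measured in the last picture because the arm covered the rest.

**Pawl:** after I withdrew, the side view showed it in the same place as at the start, so I take it as fully down. An earlier picture, with the finger still beside it, showed it about 0.2 rad up. I did not find out what was holding it, and it was down once the finger had moved away.

**Bystanders:** the bottle, flask and filler match their starting pictures. The vial's picture differed by number. I judged that to be the arm's shadow, since by eye it stands in the same place.

**Arm:** it was well clear of everything, with joint speeds up to 0.06 rad/s as it settled.

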